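Widen the span of the stiffness-test board

TASK

The wood-stiffness test board is to be set to its wide span for a longer spruce bar: put a fingertip on the top of each of the two loose steel support rollers and push sideways, so that it rolls outward along the board until it lies centred on, and in line with, the outer scribed line on its own half of the board. Only roll the rollers from the top, in several strokes if need be, without gripping, lifting, dragging or shoving them from the side, and leave the dial gauge, the brass weight and all other things where they are. Finish clear of everything, with both rollers lying still.

Things in the scene. Friction and masses are not known exactly. Their poses are not given: they have to be found in the camera images.
- test_board: plywood stiffness-test board fixed to the bench: 180 mm in x, 500 in y, 18 thick; origin at the centre of its underside, at bench height; x away from the robot (turned up to 0.15 rad), y along the board to the left, z up. Four black lines cross it at y = -180, -120, +120, +180 mm: inner pair (240 mm span), outer pair (360 mm span)
- dial_gauge: dial gauge stand fixed on the middle of the board: column at board x = +66 mm, cross arm, dial 57 mm wide (y), 22 mm thick (x) at board x = y = 0 with its plunger below; all of it within 30 mm of the board's middle in y, up to 200 mm above the bench; origin on the board's top at its middle, axes as the board's
- roller_left: the left support roller: plain steel bar, 30 mm diameter, 110 mm long, about 0.6 kg, loose on the board left of the gauge. Origin in its middle, 33 mm above the bench; x along the bar, y and z turn as it rolls. Starts within 0.03 rad of the lines, 30 to 70 mm inside its outer line. Stays where it is left; a tip that does not slip on its top travels twice as far as the roller
- line_left (a point): middle of the outer scribed line on the left (+y) half of the test board, on its top, 18 mm above the bench, 180 mm from the board's middle. The line is black, 2 mm wide, and runs along the point's x across the whole 180 mm width of the board, so it shows beyond both ends of a roller; y along the board to the left, z up
- roller_right: the right support roller: plain steel bar, 30 mm diameter, 110 mm long, about 0.6 kg, loose on the board right of the gauge. Origin in its middle, 33 mm above the bench; x along the bar, y and z turn as it rolls. Starts within 0.03 rad of the lines, 30 to 70 mm inside its outer line. Stays where it is left; a tip that does not slip on its top travels twice as far as the roller
- line_right (a point): middle of the outer scribed line on the right (-y) half of the test board, on its top, 18 mm above the bench, 180 mm from the board's middle. The line is black, 2 mm wide, and runs along the point's x across the whole 180 mm width of the board, so it shows beyond both ends of a roller; y along the board to the left, z up
- load_weight: the brass load weight, 36 mm wide and 58 mm tall with a knob on top, standing on the test board in front of the dial gauge (origin: centre of its underside)
- spruce_bar: the spruce bar that is to be tested later, 390 x 26 x 9 mm, lying flat on the bench beyond the board (origin: centre of its underside)
- thumb_plane: a tiny brass thumb plane, 46 mm long, on the bench left of the board (origin: centre of its underside)
- flat_file: a flat file with a pale wooden handle, about 300 mm long, on the black mat at the right (origin: under the tang)
- gouge: a gouge with a dark wooden handle, about 280 mm long, on the black mat at the right (origin: under the front end of its handle)
- spool_clamp: a spool clamp standing on the bench left of the board, two wooden discs 32 mm wide on a brass rod, 118 mm tall (origin: centre of its underside)
- varnish_jar: an amber jar with a black cap, 60 mm wide and 85 mm tall, on the bench left of the board (origin: centre of its underside)

How it is judged (in metres and radians):
At the end, for the whole second after the job is handed in: Each roller lies still on the board with its middle within 4 mm of its outer line (measured along the board), its axis within 0.07 rad (4 degrees) of the line, and within 30 mm of the board's middle lengthwise (y of roller_left in the frame of line_left between -0.004 and 0.004 m and x of roller_left in the frame of line_left between -0.03 and 0.03 m and z of roller_left in the frame of line_left between 0.012 and 0.018 m and angle between the x axis of roller_left and the x axis of line_left, either way round below 0.07 rad and linear speed of each of roller_left, roller_right below 0.005 m/s and y of roller_right in the frame of line_right between -0.004 and 0.004 m and x of roller_right in the frame of line_right between -0.03 and 0.03 m and z of roller_right in the frame of line_right between 0.012 and 0.018 m and angle between the x axis of roller_right and the x axis of line_right, either way round below 0.07 rad); the robot touches nothing.
It fails at once if a roller is lifted more than 8 mm off the board, or leaves the board (z of roller_left in the frame of line_left above 0.023 m or z of roller_left in the frame of line_left below 0.008 m or z of roller_right in the frame of line_right above 0.023 m or z of roller_right in the frame of line_right below 0.008 m).
It fails at once if a roller is dragged along without turning instead of being rolled ((distance of roller_left from where it was at the start of the episode between 0.014 and 0.08 m and angle between roller_left's own z axis and vertical below 0.35 rad) or (distance of roller_right from where it was at the start of the episode between 0.014 and 0.08 m and angle between roller_right's own z axis and vertical below 0.35 rad)).
It fails at once if a roller is pinched or shoved with the fingers down at its sides, below its axis, instead of pushed on its top ((contact force between the fingers and roller_left above 0.5 N and height (world z) of the grasp point below 0.05 m) or (contact force between the fingers and roller_right above 0.5 N and height (world z) of the grasp point below 0.05 m)).
It fails at once if the dial gauge is bumped (more than 3 N) (contact force between any of the fingers, the arm, roller_left, roller_right and dial_gauge above 3 N).
It fails at once if another thing on the bench or the board is moved by more than 12 mm (distance of any of load_weight, spruce_bar, thumb_plane, flat_file, gouge, spool_clamp, varnish_jar from where it was at the start of the episode above 0.012 m).
It also fails if it takes over 64 s, if anything falls off the work surface, if the arm or the gripper's body presses on something with over 40 N, if the wrist force passes 120 N, or if a joint passes its speed limit or range.

ROBOT

A 7-joint arm with a two-finger parallel gripper is mounted at the origin on the work surface. World frame = base frame: x ahead of the robot, y to its left, z up, the work surface at z = 0. Lengths are in m, angles in degrees, forces in N, time in s.
With the tool pointing down it reaches from about 0.425 to 0.875 m from the base axis. Payload 4.7 kg.
Tool frame: the origin (TCP) lies at the very end of the fingers, on their centre line; the grasp point (between the pads) lies env.hold_point_z behind it (env.hold_point_z is the distance from the TCP to the grasp point, in m); z points along the fingers, y is the line along which they close (so a half turn about z gives the same grasp; the last joint's range is limited). The gripper opens to 87 mm and grips with 3 to 60 N. Pads are 19 mm wide; open, the fingers measure 117 mm over their backs; the gripper's body (75 mm by 190 mm) begins 51 mm behind the grasp point.
Start: joints at [-67.718, 18.392, -4.016, 83.108, 1.295, 78.541, -3.26], TCP at [0.238, 0.605, 0.223] pointing down, gripper open.
Joint ranges: [-163.93, 163.93], [-17.29, 119.83], [-79.2, 71.16], [3.27, 140.29], [-89.18, 269.18], [5.43, 117.66], [-154.24, 154.24]. Speed limits (degrees/s): [147.25, 147.25, 180, 180, 180, 180, 180].

INTERFACE

Orientations are given as [roll, pitch, yaw] about the fixed x, y, z axes, in that order (R = Rz(yaw) Ry(pitch) Rx(roll)).
In Python, from cell import env gives the robot as it stands.
- The arm moves only by the shell command python3 -m jog 'ROWS' [FORCE]. ROWS is JSON, a list of rows, each an object with "dp": the shift along the tool's x, y, z in cm, a list of three; "twist": the turn about the tool's z in degrees; "fingers": the opening, from 0 (shut) to 1 (fully open). A call has 1 to 8 rows; each row is the pose to reach, as a shift and turn from the pose commanded when the call began, along the tool's axes at that moment; what a row does not reach only later rows make up. A row lasts 1/8 s, in which the tool goes at most 62.5 mm and 10.7 degrees, less where a joint would pass 70% of its speed; a pose out of reach is approached as far as the arm can. A call with a gripper value outside its range is refused whole. The fingers move at their own pace and stop on an object; FORCE is the grip in N (left out, the last holds). Time passes only in rows, so rows that repeat a pose let the fingers close. It gives the time, the measured TCP pose, the force, the opening and the grip force at its end, in the units of the state.
- env.get_obs(): the state, without advancing time (a new reading comes with each control period).
- env.read_camera(name): name is "side" or "top" or "wrist"; returns a dict with "pixels" (400x640x3 uint8, blue, green, red), "depth" (400x640 float32, m along the optical axis (not along the pixel's ray), 0 where there is no reading), "fx", "fy", "cx", "cy" (pixels), "k1" (the pictures are not rectified: a ray, as slopes to the right and down, at radius r is drawn at 1 + k1 r^2 times it, then the intrinsics apply), "rvec" (rotation vector, rad) and "tvec" (3), from world to camera coordinates, as OpenCV has them. Camera axes: x right, y down, z forward; pixel columns grow to the right and rows downward; lengths in m; the calibration is good to about 2 mm. A picture is of the moment at which its call begins.
- env.sign_off(): hands the job in; it is judged then, once.
The state is a dict: "time_s": time; "qpos": joint angles; "joint_velocities": joint speeds; "effort": joint torques, N m; "tool_pos": TCP position; "tool_rot": TCP orientation; "force": force on the tool from outside, world axes, zero at the start; "wrist_torque": the same for the moment, N m; "grip_width": finger opening in m; "grasp_force": force on a finger pad.
Only numpy, scipy, OpenCV 4.12 (cv2) and the standard library are available. Lean on these libraries where they do the work, as an engineer would, in place of code of your own. Each camera call takes 0.05 s, during which the arm holds its last target. There are 200 camera calls.

## Working session

There is one attempt and no reset: what is moved stays moved. The work goes in short steps, Python scripts to look and compute and a shell command to move; the robot and the scene stay as the last step left them, time stands still between calls to the robot, and variables do not carry over. Pictures are saved under pics/ and viewed, at most 10 in all, crops included, and the job is handed in when it is done.

```bash
ls; mkdir -p pics; python3 - <<'E'
from cell import env
import cv2
o=env.get_obs()
for k in o: print(k,o[k])
print(env.hold_point_z)
for n in("top","side"):
    c=env.read_camera(n); cv2.imwrite(f"pics/{n}0.png",c["pixels"])
    print(n,[c[k] for k in("fx","fy","cx","cy","k1","rvec","tvec")])
E
```

```text
pics
time_s 0.0
qpos [-67.71879917  18.44009206  -4.01588437  83.17560896   1.29511886
  78.53941524  -3.26026252]
joint_velocities [ 0.03155691 -0.00699055  0.11409112 -0.00906946  0.02085762  0.08418903
 -0.11066266]
effort [ 1.96997112e-04 -4.91288352e+01 -4.03869404e-01 -3.12519729e+01
 -6.39267638e-02  4.39667038e-02  1.72308191e-04]
tool_pos [0.23778654 0.60435094 0.22144365]
tool_rot [-1.79890135e+02  5.71282086e-03  1.58528666e+02]
force [ 0.13434423  0.73515257 -0.27063597]
wrist_torque [0.01394488 0.03153279 0.00570572]
grasp_force 0.0
grip_width 0.08675212417875354
0.0187
top [381.8844135127312, 381.8844135127312, 322.1135628294187, 203.41332538930408, -0.04879494821808455, array([ 2.1876977 , -2.15587512,  0.1617217 ]), array([-0.09476251,  0.53720971,  1.13342485])]
side [491.1716055524909, 491.1716055524909, 314.1829388992416, 193.26582417063057, -0.04662535035884149, array([ 0.10696329, -2.77873801,  1.43813855]), array([0.50588402, 0.12384712, 1.76295489])]
```

View pics/top0.png

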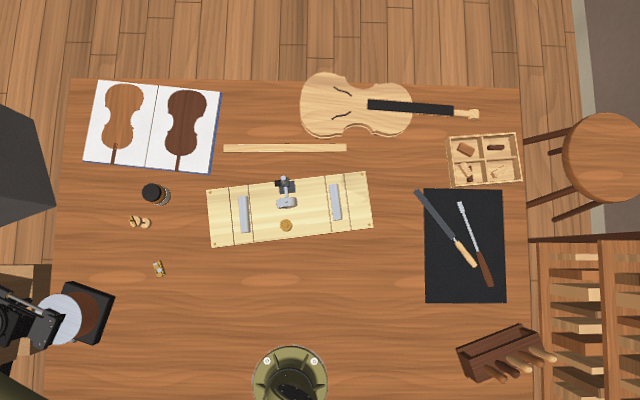

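View pics/side0.png

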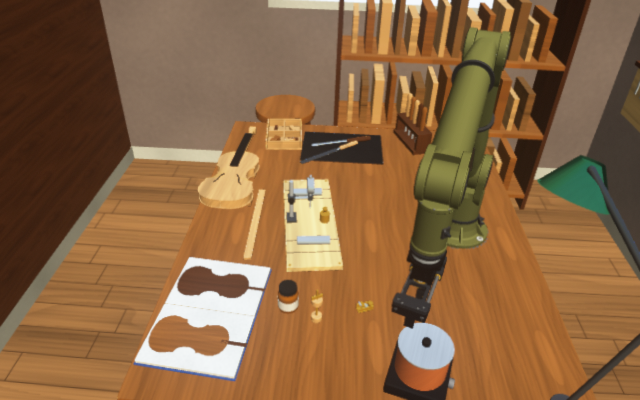

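The top view shows the board at about (207..373, 172..247), with the left roller at (244,214), the right one at (335,202), the gauge at (286,193) and the weight at (286,225). The side view shows the same layout; the arm is clear on the left. Next I measure from the top view.

```bash
cat >h.py <<'E'
from cell import env
import cv2, numpy as np
def cam(n):
    c=env.read_camera(n); c["R"]=cv2.Rodrigues(np.array(c["rvec"]))[0]; c["t"]=np.array(c["tvec"]).reshape(3)
    c["C"]=-c["R"].T@c["t"]; c["K"]=np.array([[c["fx"],0,c["cx"]],[0,c["fy"],c["cy"]],[0,0,1]]); return c
def rays(c,uv):
    p=cv2.undistortPoints(np.array(uv,float).reshape(-1,1,2),c["K"],np.array([c["k1"],0,0,0.])).reshape(-1,2)
    return np.c_[p,np.ones(len(p))]@c["R"]
def plane(c,uv,z):
    d=rays(c,uv); return c["C"]+d*((z-c["C"][2])/d[:,2])[:,None]
def proj(c,P):
    return cv2.projectPoints(np.array(P,float).reshape(-1,1,3),np.array(c["rvec"]),np.array(c["tvec"]),c["K"],np.array([c["k1"],0,0,0.]))[0].reshape(-1,2)
def depthpts(c,uv):
    uv=np.array(uv,int); z=c["depth"][uv[:,1],uv[:,0]]; d=rays(c,uv); return c["C"]+d*z[:,None]
def rects(mask,amin):
    cs=cv2.findContours(mask,cv2.RETR_EXTERNAL,cv2.CHAIN_APPROX_NONE)[0]
    return [k.reshape(-1,2) for k in cs if cv2.contourArea(k)>amin]
E
python3 - <<'E'
from h import *
c=cam("top"); hsv=cv2.cvtColor(c["pixels"],cv2.COLOR_BGR2HSV)
for p in [(222,220),(280,240),(244,214),(335,202),(290,270)]: print(p,hsv[p[1],p[0]])
m=cv2.inRange(hsv,(15,40,150),(32,140,255)); m[:160]=0; m[260:]=0; m[:,:200]=0; m[:,380:]=0
m=cv2.morphologyEx(m,cv2.MORPH_CLOSE,np.ones((5,5)))
k=max(rects(m,2000),key=len)
W=plane(c,k,0.018)[:,:2]
r=cv2.minAreaRect((W*1000).astype(np.float32)); print("board",r)
g=cv2.inRange(hsv,(0,0,90),(179,45,255)); 
for x0,x1 in((236,254),(326,346)):
    mm=np.zeros_like(g); mm[180:240,x0:x1]=g[180:240,x0:x1]
    k=max(rects(mm,30),key=len); print(len(k),cv2.minAreaRect((plane(c,k,0.033)[:,:2]*1000).astype(np.float32)))
    ys,xs=np.nonzero(mm); print("z med",np.median(depthpts(c,np.c_[xs,ys])[:,2]))
w=cam("wrist"); print("wristcam",w["C"],w["R"][2], w["K"],env.get_obs()["tool_pos"])
E
```

```text
(222, 220) [ 25  61 242]
(280, 240) [ 12 152 170]
(244, 214) [109  17 209]
(335, 202) [109  20 206]
(290, 270) [ 13 149 163]
board ((523.5316772460938, 14.297592163085938), (181.43646240234375, 501.4161071777344), 7.995204448699951)
86 ((503.15313720703125, 151.1633758544922), (111.30393981933594, 27.307199478149414), 6.746804237365723)
z med 0.046617129581921546
84 ((545.4187622070312, -125.83636474609375), (110.87435150146484, 26.864864349365234), 7.743992805480957)
z med 0.04700625108927281
wristcam [0.17772885 0.62895442 0.3844722 ] [ 0.22508652 -0.08955717 -0.97021419] [[287.02428262   0.         318.72040464]
 [  0.         287.02428262 197.66944919]
 [  0.           0.           1.        ]] [0.23787868 0.6045448  0.22185825]
```

```bash
cat >>h.py <<'E'
from scipy.spatial.transform import Rotation as Ro
def B(yaw=8.0,c=(523.5,14.3)):
    a=np.radians(yaw); return np.array(c)/1000, np.array([[np.cos(a),-np.sin(a)],[np.sin(a),np.cos(a)]])
def tob(P): o,R=B(); return (np.array(P)[...,:2]-o)@R          # world -> board xy
def fromb(p): o,R=B(); return o+R@np.array(p)
def go(bx,by,z,yaw=None):
    o=env.get_obs(); R=Ro.from_euler('xyz',o["tool_rot"],degrees=True).as_matrix()
    d=R.T@(np.r_[fromb((bx,by)),z]-o["tool_pos"])*100
    print("dp cm",d.round(2),"twist",None if yaw is None else round(o["tool_rot"][2]-yaw,2),"tip board mm",(tob(o["tool_pos"])*1000).round(1),"z",o["tool_pos"][2].round(4),"F",o["force"].round(2),"t",o["time_s"],"yaw",o["tool_rot"].round(2))
E
python3 -c "
from h import *
go(-.001,.130,.17,98)"
```

```text
dp cm [-41.7  -33.2    5.23] twist 60.53 tip board mm [-200.7  624.3] z 0.2219 F [ 0.56 -0.46  0.14] t 0.2 yaw [-179.93    0.    158.53]
```

```bash
python3 -m jog '[{"dp":[-4.5,-3.5,0],"twist":10,"fingers":0},{"dp":[-9,-7,0],"twist":20,"fingers":0},{"dp":[-13.5,-10.5,0],"twist":30,"fingers":0},{"dp":[-18,-14,0],"twist":40,"fingers":0},{"dp":[-22.5,-17.5,0],"twist":50,"fingers":0},{"dp":[-27,-21,0],"twist":60.5,"fingers":0},{"dp":[-31.5,-25,0],"twist":60.5,"fingers":0},{"dp":[-31.5,-25,0],"twist":60.5,"fingers":0}]' 20; python3 -c "
from h import *
go(-.001,.130,.17,98)"
```

```text
time_s: 1.2
tool_pos: [0.4423, 0.2514, 0.2229]
tool_rot: [179.9, 0.1, 97.5]
force: [-0.5, 0.9, 0.6]
grip_width: 0.0148
grasp_force: 0.0
dp cm [-11.56   4.74   5.3 ] twist -0.54 tip board mm [-47.4 246.1] z 0.2229 F [-0.55  0.85  0.62] t 1.2 yaw [1.7994e+02 7.0000e-02 9.7460e+01]
```

```bash
python3 -m jog '[{"dp":[-4,1.7,1.8],"twist":0,"fingers":0},{"dp":[-8,3.4,3.5],"twist":0,"fingers":0},{"dp":[-11.6,4.7,5.3],"twist":-0.5,"fingers":0},{"dp":[-11.6,4.7,5.3],"twist":-0.5,"fingers":0},{"dp":[-11.6,4.7,5.3],"twist":-0.5,"fingers":0}]'; python3 -c "
from h import *
go(-.001,.130,.06,98)
c=cam('wrist');cv2.imwrite('pics/w1.png',c['pixels'])
print(proj(c,[np.r_[fromb((x,y)),z] for x,y,z in [(.09,.18,.018),(-.09,.18,.018),(.055,.138,.033),(-.055,.138,.033)]]))"
```

```text
time_s: 1.82
tool_pos: [0.5019, 0.1502, 0.1696]
tool_rot: [-180.0, -0.0, 98.6]
force: [-0.3, 0.4, 0.1]
grip_width: 0.0002
grasp_force: 0.0
dp cm [-0.77  0.14 10.96] twist 0.61 tip board mm [ -2.5 137.6] z 0.1696 F [-0.29  0.44  0.08] t 1.825 yaw [-1.7999e+02 -5.0000e-02  9.8610e+01]
[[403.45541957 149.45673532]
 [237.30671341 147.67213304]
 [371.55613414 189.93956377]
 [268.50277377 188.87168125]]
```

View pics/w1.png

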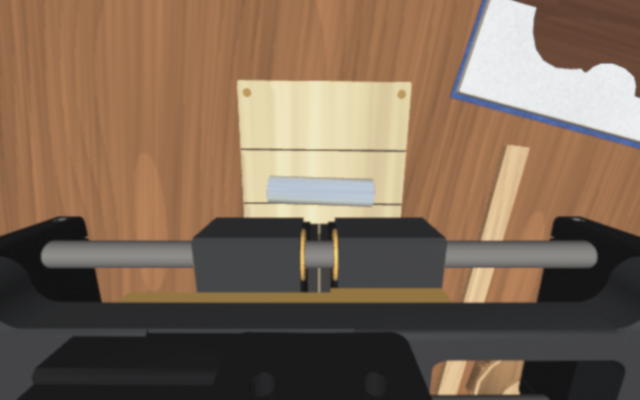

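The wrist view shows the outer line from (240,149) to (406,151) and the roller spanning (268..374, 178..206), matching the predictions. Next is a measuring helper that takes the roller relative to its line in the same picture.

```bash
cat >>h.py <<'E'
def measure(side,name="wrist"):
    s=1 if side=="L" else -1
    c=cam(name); im=c["pixels"]; hsv=cv2.cvtColor(im,cv2.COLOR_BGR2HSV)
    def region(x0,x1,y0,y1,z):
        q=proj(c,[np.r_[fromb(p),z] for p in((x0,s*y0),(x1,s*y0),(x1,s*y1),(x0,s*y1))])
        m=np.zeros(im.shape[:2],np.uint8); cv2.fillConvexPoly(m,q.round().astype(int),255); return m
    # line: dark pixels near y=.18
    L=[]
    for x0,x1 in((-.082,-.06),(.06,.082)):
        mk=region(x0,x1,.168,.192,.018)
        g=im.min(axis=2).astype(float); bg=np.median(g[mk>0]); w=np.clip(bg-25-g,0,None)*(mk>0); ys,xs=np.nonzero(w)
        if len(xs)==0: print("no line part",x0); continue
        P=tob(plane(c,np.c_[xs,ys],.018)); L.append(np.average(P,axis=0,weights=w[ys,xs]))
    # roller: bluish
    mk=region(-.085,.085,.10,.215,.033)
    m=cv2.bitwise_and(cv2.inRange(hsv,(95,12,80),(130,120,255)),mk)
    m=cv2.morphologyEx(m,cv2.MORPH_OPEN,np.ones((3,3)))
    ks=rects(m,60)
    if ks:
        k=max(ks,key=cv2.contourArea)
        (cx,cy),(w,h),a=cv2.minAreaRect((tob(plane(c,k,.033))*1000).astype(np.float32))
        if w<h: w,h=h,w; a-=90
        a=(a+90)%180-90
        ys,xs=np.nonzero(m); z=np.median(depthpts(c,np.c_[xs,ys])[:,2])
        print(f"roller board mm x {cx:.1f} y {cy:.1f} size {w:.1f}x{h:.1f} ang {a:.2f} ztop {z:.4f}")
    for l in L: print("line",(l*1000).round(1))
    if ks and len(L)==2:
        f=np.polyfit([l[0] for l in L],[l[1] for l in L],1)
        print("line angle deg",np.degrees(np.arctan(f[0])).round(2),"roller->line mm outward",round(s*(np.polyval(f,cx/1000)*1000-cy),1), "t",env.get_obs()["time_s"])
E
python3 -c "
from h import *
measure('L')
measure('L','top')
measure('R','top')
go(-.001,.130,.06,98)"
```

```text
roller board mm x 0.8 y 136.8 size 112.5x23.3 ang -1.57 ztop 0.0471
line [-71.2 178.8]
line [ 70.5 178.9]
line angle deg 0.03 roller->line mm outward 42.1 t 1.925
no line part -0.082
no line part 0.06
roller board mm x 2.4 y -140.1 size 108.3x17.6 ang -0.45 ztop 0.0471
line [ -70.  -180.8]
line [  70.9 -180.8]
line angle deg -0.01 roller->line mm outward 40.7 t 2.025
dp cm [-0.77  0.11 11.  ] twist 0.67 tip board mm [ -2.3 137.6] z 0.17 F [-0.25  0.44  0.25] t 2.025 yaw [ 1.7995e+02 -4.0000e-02  9.8670e+01]
```

```bash
python3 -m jog '[{"dp":[-0.7,0.2,4],"twist":0.6,"fingers":0},{"dp":[-0.7,0.2,8],"twist":0.6,"fingers":0},{"dp":[-0.7,0.2,11.4],"twist":0.6,"fingers":0},{"dp":[-0.7,0.2,11.4],"twist":0.6,"fingers":0},{"dp":[-0.7,0.2,11.4],"twist":0.6,"fingers":0}]'; python3 -c "
from h import *
go(-.001,.130,.048,98)"
```

```text
time_s: 2.65
tool_pos: [0.5063, 0.1428, 0.057]
tool_rot: [179.9, -0.0, 98.0]
force: [0.8, 0.4, 0.0]
grip_width: 0.0002
grasp_force: 0.0
dp cm [ 0.04 -0.19  0.9 ] twist -0.03 tip board mm [  0.9 129.6] z 0.057 F [0.77 0.38 0.03] t 2.65 yaw [ 1.7988e+02 -4.0000e-02  9.7970e+01]
```

Descend gently until the force shows contact.

```bash
python3 -m jog '[{"dp":[0,-0.1,0.4],"twist":0,"fingers":0},{"dp":[0,-0.1,0.8],"twist":0,"fingers":0},{"dp":[0,-0.1,0.95],"twist":0,"fingers":0},{"dp":[0,-0.1,0.95],"twist":0,"fingers":0}]'; python3 -m jog '[{"dp":[0,0,0.1],"twist":0,"fingers":0},{"dp":[0,0,0.1],"twist":0,"fingers":0}]'
```

```text
time_s: 3.15
tool_pos: [0.5051, 0.1424, 0.0481]
tool_rot: [179.9, -0.1, 97.9]
force: [-3.8, -0.5, 11.3]
grip_width: 0.0006
grasp_force: 5.8
time_s: 3.4
tool_pos: [0.5052, 0.1426, 0.048]
tool_rot: [179.9, -0.1, 97.9]
force: [-5.5, -0.7, 17.8]
grip_width: 0.0007
grasp_force: 8.9
```

```bash
python3 -m jog '[{"dp":[0.2,0,0],"twist":0,"fingers":0},{"dp":[0.5,0,0],"twist":0,"fingers":0},{"dp":[0.8,0,0],"twist":0,"fingers":0},{"dp":[1.1,0,0],"twist":0,"fingers":0},{"dp":[1.4,0,0],"twist":0,"fingers":0},{"dp":[1.6,0,0],"twist":0,"fingers":0},{"dp":[1.6,0,0],"twist":0,"fingers":0}]';  python3 -c "
from h import *
measure('L')
go(-.001,.130,.048,98)"
```

```text
time_s: 4.28
tool_pos: [0.5032, 0.159, 0.048]
tool_rot: [179.9, -0.1, 97.9]
force: [-4.3, -0.3, 17.0]
grip_width: 0.0004
grasp_force: 8.3
roller board mm x -21.8 y 151.4 size 68.2x11.3 ang -1.85 ztop 0.0419
line [-71.  178.7]
line [ 70.3 178.7]
line angle deg -0.0 roller->line mm outward 27.3 t 4.325
dp cm [-1.6 -0.1 -0. ] twist -0.06 tip board mm [  0. 146.] z 0.048 F [-4.82 -0.   16.15] t 4.325 yaw [ 1.7988e+02 -1.4000e-01  9.7940e+01]
```

```bash
python3 -m jog '[{"dp":[0.2,0,0],"twist":0,"fingers":0},{"dp":[0.5,0,0],"twist":0,"fingers":0},{"dp":[0.8,0,0],"twist":0,"fingers":0},{"dp":[1.1,0,0],"twist":0,"fingers":0},{"dp":[1.3,0,0],"twist":0,"fingers":0},{"dp":[1.5,0,0],"twist":0,"fingers":0},{"dp":[1.5,0,0],"twist":0,"fingers":0}]'; python3 -m jog '[{"dp":[0,0,-0.5],"twist":0,"fingers":0},{"dp":[-1.5,0,-2],"twist":0,"fingers":0},{"dp":[-4.5,0,-4],"twist":0,"fingers":0},{"dp":[-4.5,0,-5],"twist":0,"fingers":0},{"dp":[-4.5,0,-5],"twist":0,"fingers":0}]'; python3 -c "
from h import *
measure('L')
go(0,.145,.055,98)"
```

```text
time_s: 5.2
tool_pos: [0.5014, 0.174, 0.048]
tool_rot: [179.8, -0.1, 97.9]
force: [-4.7, -0.1, 15.1]
grip_width: 0.0006
grasp_force: 7.5
time_s: 5.82
tool_pos: [0.507, 0.128, 0.0961]
tool_rot: [179.9, -0.1, 97.9]
force: [0.0, 0.9, -0.2]
grip_width: 0.0006
grasp_force: 0.0
roller board mm x 0.5 y 154.7 size 115.5x22.0 ang -1.46 ztop 0.0472
line [-71.2 178.8]
line [ 70.2 178.9]
line angle deg 0.05 roller->line mm outward 24.2 t 5.875
dp cm [2.96 0.11 4.04] twist -0.06 tip board mm [ -1.1 115.4] z 0.0953 F [-0.37 -0.16  0.03] t 5.875 yaw [ 1.7997e+02 -4.0000e-02  9.7940e+01]
```

```bash
python3 -c "
from h import *
c=cam('wrist');im=c['pixels'];cv2.imwrite('pics/w2.png',cv2.resize(im[60:300,200:440],None,fx=2.4,fy=2.4,interpolation=cv2.INTER_NEAREST))
q=tob
u=proj(c,[np.r_[fromb((0,y)),.033] for y in (.154,)])[0]; print(u)
x=int(u[0])+20
h=cv2.cvtColor(im,cv2.COLOR_BGR2HSV)
for r in range(int(u[1])-26,int(u[1])+24): print(r,h[r,x], (tob(plane(c,[(x,r)],.033))[0,1]*1000).round(1))
"
```

```text
[318.72693165 161.96349182]
135 [ 24  55 236] 174.7
136 [ 23  55 236] 173.9
137 [ 23  55 236] 173.2
138 [ 23  56 236] 172.4
139 [ 24  55 236] 171.6
140 [ 24  55 236] 170.9
141 [ 23  56 236] 170.1
142 [ 23  55 236] 169.4
143 [ 23  56 236] 168.6
144 [ 22  56 231] 167.9
145 [ 21  50 215] 167.1
146 [ 22  24 190] 166.3
147 [ 72   7 187] 165.6
148 [ 95  15 200] 164.8
149 [101  20 208] 164.0
150 [104  24 211] 163.3
151 [104  25 212] 162.5
152 [106  26 214] 161.7
153 [106  27 217] 161.0
154 [106  27 218] 160.2
155 [106  26 218] 159.4
156 [105  26 218] 158.6
157 [105  26 218] 157.9
158 [104  26 218] 157.1
159 [104  27 218] 156.3
160 [105  26 217] 155.5
161 [106  27 218] 154.7
162 [105  26 217] 154.0
163 [105  26 217] 153.2
164 [106  27 217] 152.4
165 [106  27 215] 151.6
166 [106  29 214] 150.8
167 [106  28 215] 150.0
168 [105  28 216] 149.2
169 [106  27 216] 148.4
170 [105  28 216] 147.6
171 [106  27 214] 146.8
172 [106  29 213] 146.1
173 [106  26 208] 145.3
174 [105  20 202] 144.5
175 [105  13 196] 143.7
176 [102   7 191] 142.9
177 [ 75   3 187] 142.0
178 [ 30   6 183] 141.2
179 [ 23  12 176] 140.4
180 [ 23  14 163] 139.6
181 [ 21  17 148] 138.8
182 [ 21  32 150] 138.0
183 [ 20  56 187] 137.2
184 [ 22  62 223] 136.4
```

View pics/w2.png

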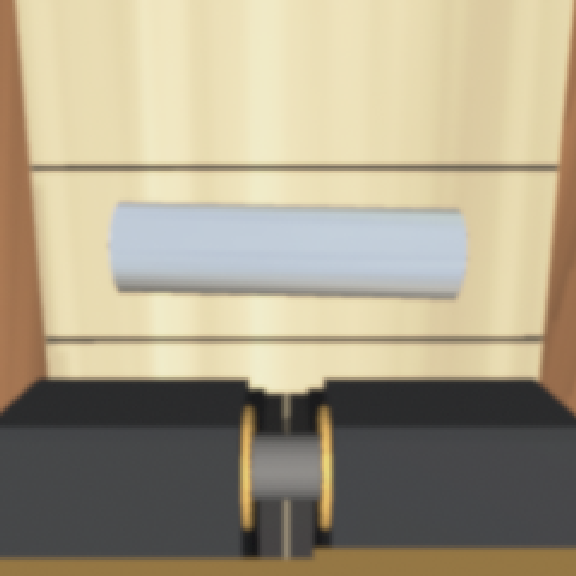

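The crop shows the roller between the inner and outer lines, but my mask was losing its shaded lower edge (rows 176–182), so I'm fixing it to use saturation.

```bash
sed -i 's/cv2.inRange(hsv,(95,12,80),(130,120,255))/cv2.inRange(hsv,(0,0,90),(179,40,255))/; s/region(-.085,.085,.10,.215,.033)/region(-.07,.07,.105,.215,.033)/' h.py; python3 -c "
from h import *
measure('L')
go(0,.145,.055,98)"
```

```text
roller board mm x 0.6 y 152.6 size 118.0x29.1 ang -1.37 ztop 0.0464
line [-70.5 179. ]
line [ 70.1 179. ]
line angle deg -0.02 roller->line mm outward 26.4 t 5.975
dp cm [2.93 0.18 3.95] twist -0.0 tip board mm [ -1.7 115.7] z 0.0945 F [ 0.3  -0.35 -0.16] t 5.975 yaw [-179.94   -0.     98.  ]
```

```bash
python3 -m jog '[{"dp":[1.5,0.1,1.5],"twist":0,"fingers":0},{"dp":[2.9,0.2,3.2],"twist":0,"fingers":0},{"dp":[2.9,0.2,4],"twist":0,"fingers":0},{"dp":[2.9,0.2,4.4],"twist":0,"fingers":0},{"dp":[2.9,0.2,4.7],"twist":0,"fingers":0},{"dp":[2.9,0.2,4.8],"twist":0,"fingers":0},{"dp":[2.9,0.2,4.8],"twist":0,"fingers":0}]'; python3 -c "
from h import *
go(0,.145,.048,98)"
```

```text
time_s: 6.85
tool_pos: [0.5044, 0.1567, 0.0482]
tool_rot: [-180.0, -0.0, 97.9]
force: [-3.0, -1.5, 6.8]
grip_width: 0.0006
grasp_force: 3.1
dp cm [ 0.13 -0.09  0.02] twist -0.12 tip board mm [  0.9 143.7] z 0.0482 F [-3.05 -1.45  6.76] t 6.85 yaw [-1.800e+02 -4.000e-02  9.788e+01]
```

```bash
python3 -m jog '[{"dp":[0,0,0.15],"twist":0,"fingers":0},{"dp":[0.3,0,0.15],"twist":0,"fingers":0},{"dp":[0.8,0,0.15],"twist":0,"fingers":0},{"dp":[1.4,0,0.15],"twist":0,"fingers":0},{"dp":[2,0,0.15],"twist":0,"fingers":0},{"dp":[2.5,0,0.15],"twist":0,"fingers":0},{"dp":[2.8,0,0.15],"twist":0,"fingers":0},{"dp":[2.8,0,0.15],"twist":0,"fingers":0}]'; python3 -m jog '[{"dp":[0,0,0],"twist":0,"fingers":0},{"dp":[0,0,-0.6],"twist":0,"fingers":0},{"dp":[-1.5,0,-2],"twist":0,"fingers":0},{"dp":[-4,0,-4],"twist":0,"fingers":0},{"dp":[-4,0,-5],"twist":0,"fingers":0},{"dp":[-4,0,-5],"twist":0,"fingers":0}]'; python3 -c "
from h import *
measure('L')
go(0,.160,.048,98)"
```

```text
time_s: 7.85
tool_pos: [0.501, 0.1856, 0.0481]
tool_rot: [179.9, -0.1, 97.9]
force: [-5.6, 0.4, 13.4]
grip_width: 0.0009
grasp_force: 6.8
time_s: 8.6
tool_pos: [0.5067, 0.1454, 0.0967]
tool_rot: [179.9, -0.1, 97.9]
force: [0.3, -0.8, -0.1]
grip_width: 0.0006
grasp_force: 0.0
roller board mm x 0.8 y 167.2 size 117.8x29.2 ang -1.28 ztop 0.0465
line [-71.2 178.9]
line [ 71.1 178.7]
line angle deg -0.07 roller->line mm outward 11.6 t 8.65
dp cm [ 2.74 -0.09  4.78] twist -0.05 tip board mm [  0.9 132.6] z 0.0958 F [-0.57 -0.09 -0.48] t 8.65 yaw [ 1.7997e+02 -5.0000e-02  9.7950e+01]
```

```bash
python3 -m jog '[{"dp":[1.5,0,1.5],"twist":0,"fingers":0},{"dp":[2.85,0,3.2],"twist":0,"fingers":0},{"dp":[2.85,0,4],"twist":0,"fingers":0},{"dp":[2.85,0,4.5],"twist":0,"fingers":0},{"dp":[2.85,0,4.8],"twist":0,"fingers":0},{"dp":[2.85,0,4.95],"twist":0,"fingers":0},{"dp":[2.85,0,5.05],"twist":0,"fingers":0},{"dp":[2.85,0,5.05],"twist":0,"fingers":0}]'; python3 -m jog '[{"dp":[0.3,0,0],"twist":0,"fingers":0},{"dp":[0.8,0,0],"twist":0,"fingers":0},{"dp":[1.3,0,0],"twist":0,"fingers":0},{"dp":[1.8,0,0],"twist":0,"fingers":0},{"dp":[2.1,0,0],"twist":0,"fingers":0},{"dp":[2.3,0,0],"twist":0,"fingers":0},{"dp":[2.3,0,0],"twist":0,"fingers":0},{"dp":[2.3,0,0],"twist":0,"fingers":0}]'; python3 -m jog '[{"dp":[0,0,0],"twist":0,"fingers":0},{"dp":[0,0,-0.6],"twist":0,"fingers":0},{"dp":[-1.5,0,-2],"twist":0,"fingers":0},{"dp":[-4,0,-4],"twist":0,"fingers":0},{"dp":[-4,0,-5],"twist":0,"fingers":0},{"dp":[-4,0,-5],"twist":0,"fingers":0}]'; python3 -c "
from h import *
measure('L')
c=cam('wrist'); cv2.imwrite('pics/w3.png',cv2.resize(c['pixels'][60:300,200:440],None,fx=2,fy=2))
go(0,.160,.048,98)"
```

```text
time_s: 9.65
tool_pos: [0.5017, 0.1736, 0.0479]
tool_rot: [-179.9, -0.1, 97.9]
force: [-9.1, -1.5, 20.9]
grip_width: 0.0007
grasp_force: 10.0
time_s: 10.65
tool_pos: [0.4989, 0.1969, 0.048]
tool_rot: [-180.0, -0.1, 97.9]
force: [-7.8, -0.9, 17.8]
grip_width: 0.0004
grasp_force: 9.1
time_s: 11.4
tool_pos: [0.5051, 0.1568, 0.0961]
tool_rot: [179.9, -0.1, 97.9]
force: [-0.1, 1.0, 0.2]
grip_width: 0.0003
grasp_force: 0.0
roller board mm x 1.1 y 179.2 size 117.9x29.0 ang -1.40 ztop 0.0466
line [-72.2 178.8]
line [ 73.  178.7]
line angle deg -0.04 roller->line mm outward -0.5 t 11.45
dp cm [ 1.58 -0.05  4.67] twist -0.02 tip board mm [  0.5 144.2] z 0.0947 F [-0.41  0.37 -0.18] t 11.5 yaw [-1.7997e+02 -2.0000e-02  9.7980e+01]
```

View pics/w3.png

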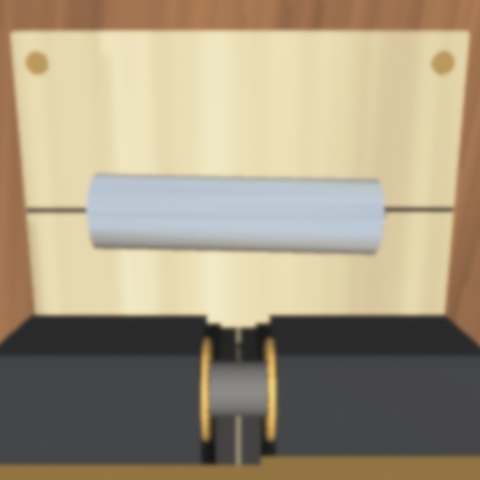

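The left roller lies on its line, with line ends visible at (60,210) and (420,209) level with the roller's middle. Next I go over the gauge to the right half.

```bash
python3 -m jog '[{"dp":[0,0,-5],"twist":0,"fingers":0},{"dp":[0,0,-10],"twist":0,"fingers":0},{"dp":[0,0,-14],"twist":0,"fingers":0},{"dp":[0,0,-17.5],"twist":0,"fingers":0},{"dp":[0,0,-17.5],"twist":0,"fingers":0},{"dp":[-4,0,-17.5],"twist":0,"fingers":0},{"dp":[-8,0,-17.5],"twist":0,"fingers":0}]'; python3 -m jog '[{"dp":[-4.5,0,0],"twist":0,"fingers":0},{"dp":[-9,0,0],"twist":0,"fingers":0},{"dp":[-13.5,0,0],"twist":0,"fingers":0},{"dp":[-18,0,0],"twist":0,"fingers":0},{"dp":[-22,0,0],"twist":0,"fingers":0},{"dp":[-26,0,0],"twist":0,"fingers":0},{"dp":[-28,0,0],"twist":0,"fingers":0},{"dp":[-28,0,0],"twist":0,"fingers":0}]'; python3 -c "
from h import *
go(0,-.215,.10,98)"
```

```text
time_s: 12.38
tool_pos: [0.5146, 0.0772, 0.2682]
tool_rot: [-179.8, 0.0, 98.1]
force: [-0.1, -0.1, -1.1]
grip_width: 0.0001
grasp_force: 0.0
time_s: 13.38
tool_pos: [0.553, -0.2012, 0.2682]
tool_rot: [-179.8, 0.0, 97.8]
force: [1.1, 1.2, 0.3]
grip_width: 0.0001
grasp_force: 0.0
dp cm [ 0.26  0.13 16.82] twist -0.24 tip board mm [  -0.7 -217.6] z 0.2682 F [1.12 1.18 0.29] t 13.375 yaw [-1.7981e+02  1.0000e-02  9.7760e+01]
```

```bash
python3 -m jog '[{"dp":[0,0.1,5],"twist":0,"fingers":0},{"dp":[0,0.1,10],"twist":-0.2,"fingers":0},{"dp":[0,0.1,13],"twist":-0.2,"fingers":0},{"dp":[0,0.1,15],"twist":-0.2,"fingers":0},{"dp":[0,0.1,15],"twist":-0.2,"fingers":0},{"dp":[0,0.1,15],"twist":-0.2,"fingers":0}]'; python3 -c "
from h import *
measure('R'); measure('L','top'); measure('R','top')
c=cam('wrist'); cv2.imwrite('pics/w4.png',c['pixels'])
go(0,-.133,.06,98)"
```

```text
time_s: 14.12
tool_pos: [0.556, -0.1998, 0.1213]
tool_rot: [179.9, 0.0, 98.2]
force: [0.7, -0.0, -0.2]
grip_width: 0.0004
grasp_force: 0.0
roller board mm x 3.6 y -141.5 size 116.7x31.6 ang 0.14 ztop 0.0463
line [ -71.  -181.3]
line [  71.4 -181.2]
line angle deg 0.02 roller->line mm outward 39.7 t 14.175
roller board mm x 0.5 y 181.4 size 111.2x27.0 ang -1.35 ztop 0.0469
line [-71.6 180.3]
line [ 68.2 179.7]
line angle deg -0.24 roller->line mm outward -1.5 t 14.225
no line part -0.082
roller board mm x 2.8 y -141.7 size 109.8x26.5 ang -0.18 ztop 0.0466
line [  70.4 -180.8]
dp cm [ 8.39 -0.21  6.12] twist 0.12 tip board mm [   2.1 -216.8] z 0.1213 F [-1.15 -0.01  0.5 ] t 14.325 yaw [1.7988e+02 3.0000e-02 9.8120e+01]
```

View pics/w4.png

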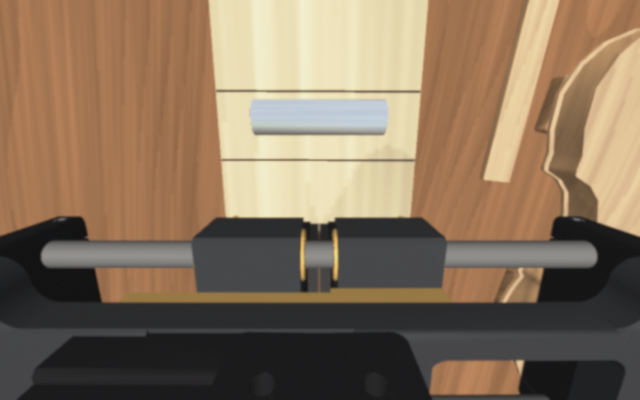

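The view shows the roller at (250..387, 98..134), the outer line at row 160 and the inner line at row 91, so 39.7 mm to go.

```bash
python3 -m jog '[{"dp":[4,0,0],"twist":0,"fingers":0},{"dp":[8.3,0,1],"twist":0,"fingers":0},{"dp":[8.3,0,4],"twist":0,"fingers":0},{"dp":[8.3,0,6.2],"twist":0,"fingers":0},{"dp":[8.3,0,6.6],"twist":0,"fingers":0},{"dp":[8.3,0,6.6],"twist":0,"fingers":0}]'; python3 -c "
from h import *
go(.002,-.1335,.048,98)"
```

```text
time_s: 15.08
tool_pos: [0.5438, -0.1181, 0.0548]
tool_rot: [179.9, 0.0, 98.1]
force: [1.1, 0.0, 0.4]
grip_width: 0.0002
grasp_force: 0.0
dp cm [0.04 0.04 0.68] twist 0.1 tip board mm [   1.6 -133.9] z 0.0548 F [1.15 0.01 0.38] t 15.075 yaw [1.7995e+02 2.0000e-02 9.8100e+01]
```

```bash
python3 -m jog '[{"dp":[0,0,0.4],"twist":0,"fingers":0},{"dp":[0,0,0.7],"twist":0,"fingers":0},{"dp":[0,0,0.85],"twist":0,"fingers":0},{"dp":[0,0,0.95],"twist":0,"fingers":0},{"dp":[0,0,0.95],"twist":0,"fingers":0}]'; python3 -m jog '[{"dp":[-0.2,0,0],"twist":0,"fingers":0},{"dp":[-0.5,0,0],"twist":0,"fingers":0},{"dp":[-0.8,0,0],"twist":0,"fingers":0},{"dp":[-1.1,0,0],"twist":0,"fingers":0},{"dp":[-1.4,0,0],"twist":0,"fingers":0},{"dp":[-1.4,0,0],"twist":0,"fingers":0}]'
```

```text
time_s: 15.7
tool_pos: [0.5442, -0.1185, 0.0477]
tool_rot: [179.9, -0.0, 98.1]
force: [-7.0, 0.6, 20.7]
grip_width: 0.0003
grasp_force: 10.0
time_s: 16.45
tool_pos: [0.5463, -0.1337, 0.048]
tool_rot: [179.9, 0.1, 98.0]
force: [-6.2, -1.8, 20.3]
grip_width: 0.0003
grasp_force: 10.0
```

```bash
python3 -m jog '[{"dp":[-0.3,0,0],"twist":0,"fingers":0},{"dp":[-0.7,0,0],"twist":0,"fingers":0},{"dp":[-1.1,0,0],"twist":0,"fingers":0},{"dp":[-1.4,0,0],"twist":0,"fingers":0},{"dp":[-1.4,0,0],"twist":0,"fingers":0}]'; python3 -m jog '[{"dp":[0,0,-0.6],"twist":0,"fingers":0},{"dp":[-1,0,-2.5],"twist":0,"fingers":0},{"dp":[-4.5,0,-5],"twist":0,"fingers":0},{"dp":[-6,0,-6.5],"twist":0,"fingers":0},{"dp":[-6,0,-6.5],"twist":0,"fingers":0},{"dp":[-6,0,-6.5],"twist":0,"fingers":0}]';  python3 -c "
from h import *
measure('R')
go(.002,-.1475,.048,98)"
```

```text
time_s: 17.08
tool_pos: [0.5483, -0.1477, 0.048]
tool_rot: [179.9, 0.1, 98.0]
force: [-6.3, -1.1, 19.7]
grip_width: 0.0004
grasp_force: 9.8
time_s: 17.82
tool_pos: [0.5552, -0.2031, 0.1084]
tool_rot: [-179.9, -0.1, 98.2]
force: [0.1, 0.3, -0.5]
grip_width: 0.0005
grasp_force: 0.0
roller board mm x 3.7 y -158.5 size 117.2x28.5 ang 0.19 ztop 0.0462
line [ -71.  -181.2]
line [  70.4 -181. ]
line angle deg 0.06 roller->line mm outward 22.6 t 17.875
dp cm [7.19 0.13 6.04] twist 0.22 tip board mm [   1.1 -219.5] z 0.1082 F [-0.81  0.56  0.64] t 17.875 yaw [-1.7989e+02 -1.1000e-01  9.8220e+01]
```

```bash
python3 -m jog '[{"dp":[4,0,0],"twist":0,"fingers":0},{"dp":[6.75,0.1,2],"twist":0,"fingers":0},{"dp":[6.75,0.1,4.5],"twist":0,"fingers":0},{"dp":[6.75,0.1,5.6],"twist":0,"fingers":0},{"dp":[6.75,0.1,6],"twist":0,"fingers":0},{"dp":[6.75,0.1,6.2],"twist":0,"fingers":0},{"dp":[6.75,0.1,6.3],"twist":0,"fingers":0},{"dp":[6.75,0.1,6.3],"twist":0,"fingers":0}]'; python3 -m jog '[{"dp":[-0.3,0,0],"twist":0,"fingers":0},{"dp":[-0.8,0,0],"twist":0,"fingers":0},{"dp":[-1.3,0,0],"twist":0,"fingers":0},{"dp":[-1.8,0,0],"twist":0,"fingers":0},{"dp":[-2.2,0,0],"twist":0,"fingers":0},{"dp":[-2.2,0,0],"twist":0,"fingers":0},{"dp":[-2.2,0,0],"twist":0,"fingers":0}]'; python3 -m jog '[{"dp":[0,0,-0.6],"twist":0,"fingers":0},{"dp":[-1,0,-2.5],"twist":0,"fingers":0},{"dp":[-4.5,0,-5],"twist":0,"fingers":0},{"dp":[-5.5,0,-6.5],"twist":0,"fingers":0},{"dp":[-5.5,0,-6.5],"twist":0,"fingers":0},{"dp":[-5.5,0,-6.5],"twist":0,"fingers":0}]';  python3 -c "
from h import *
measure('R')
go(.002,-.163,.048,98)"
```

```text
time_s: 18.88
tool_pos: [0.547, -0.1393, 0.0483]
tool_rot: [180.0, 0.0, 98.0]
force: [-4.3, -0.5, 7.7]
grip_width: 0.0004
grasp_force: 4.0
time_s: 19.75
tool_pos: [0.5502, -0.1614, 0.0482]
tool_rot: [180.0, 0.0, 98.0]
force: [-4.2, 0.3, 7.9]
grip_width: 0.0004
grasp_force: 3.6
time_s: 20.5
tool_pos: [0.5577, -0.2122, 0.1106]
tool_rot: [-179.9, -0.1, 98.2]
force: [0.1, -0.0, 0.2]
grip_width: 0.0002
grasp_force: 0.0
roller board mm x 3.7 y -170.0 size 117.4x28.0 ang 0.21 ztop 0.0463
line [ -70.8 -181.2]
line [  73.3 -181.4]
line angle deg -0.06 roller->line mm outward 11.3 t 20.55
dp cm [6.59 0.01 6.25] twist 0.23 tip board mm [   2.2 -229. ] z 0.1104 F [-0.02 -0.3  -0.21] t 20.55 yaw [-1.7991e+02 -1.0000e-01  9.8230e+01]
```

```bash
python3 -m jog '[{"dp":[4,0,0],"twist":0,"fingers":0},{"dp":[6.5,0,2],"twist":0,"fingers":0},{"dp":[6.5,0,4.5],"twist":0,"fingers":0},{"dp":[6.5,0,5.7],"twist":0,"fingers":0},{"dp":[6.5,0,6.1],"twist":0,"fingers":0},{"dp":[6.5,0,6.4],"twist":0,"fingers":0},{"dp":[6.5,0,6.6],"twist":0,"fingers":0},{"dp":[6.5,0,6.6],"twist":0,"fingers":0}]'; python3 -m jog '[{"dp":[-0.3,0,0],"twist":0,"fingers":0},{"dp":[-0.8,0,0],"twist":0,"fingers":0},{"dp":[-1.3,0,0],"twist":0,"fingers":0},{"dp":[-1.8,0,0],"twist":0,"fingers":0},{"dp":[-2.2,0,0],"twist":0,"fingers":0},{"dp":[-2.2,0,0],"twist":0,"fingers":0},{"dp":[-2.2,0,0],"twist":0,"fingers":0}]'; python3 -m jog '[{"dp":[0,0,-0.6],"twist":0,"fingers":0},{"dp":[-1,0,-2.5],"twist":0,"fingers":0},{"dp":[-4.5,0,-5],"twist":0,"fingers":0},{"dp":[-5.5,0,-7],"twist":0,"fingers":0},{"dp":[-5.5,0,-9],"twist":0,"fingers":0},{"dp":[-5.5,0,-9],"twist":0,"fingers":0}]';  python3 -c "
from h import *
measure('R')
c=cam('wrist'); cv2.imwrite('pics/w5.png',cv2.resize(c['pixels'][40:280,200:440],None,fx=2,fy=2))
go(.002,-.163,.048,98)"
```

```text
time_s: 21.55
tool_pos: [0.5493, -0.1516, 0.0481]
tool_rot: [179.9, 0.0, 98.0]
force: [-5.1, -0.2, 11.9]
grip_width: 0.0003
grasp_force: 6.3
time_s: 22.42
tool_pos: [0.5525, -0.1738, 0.0482]
tool_rot: [179.9, 0.1, 98.0]
force: [-4.0, -1.4, 11.7]
grip_width: 0.0005
grasp_force: 5.7
time_s: 23.18
tool_pos: [0.5611, -0.2256, 0.1373]
tool_rot: [179.8, 0.0, 98.2]
force: [0.1, 0.0, 0.2]
grip_width: 0.0006
grasp_force: 0.0
roller board mm x 3.5 y -161.2 size 116.6x68.9 ang 0.14 ztop 0.0455
line [ -70.6 -181. ]
line [  74.1 -181.2]
line angle deg -0.07 roller->line mm outward 19.9 t 23.225
dp cm [ 7.86 -0.04  8.72] twist 0.21 tip board mm [   2.7 -241.7] z 0.1351 F [-0.94 -0.04  0.08] t 23.275 yaw [-1.800e+02 -6.000e-02  9.821e+01]
```

View pics/w5.png

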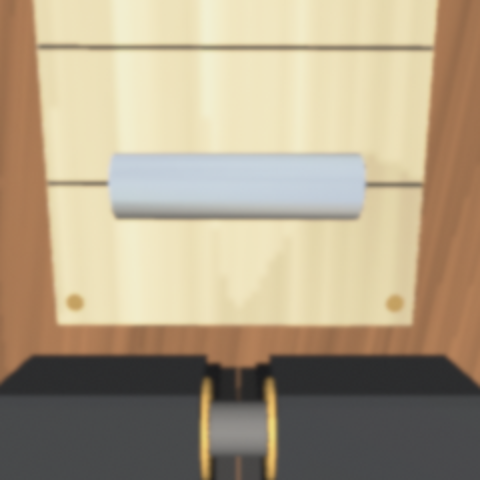

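The picture shows the right roller at rows 153–218 (middle about 186) with line ends at row 184, so it is on the line; the mask had caught the inner line. I raise the arm clear and check both once more.

```bash
sed -i 's/region(-.07,.07,.105,/region(-.07,.07,.155,/' h.py; python3 -c "
from h import *
measure('R')"; python3 -m jog '[{"dp":[0,0,-3],"twist":0,"fingers":0},{"dp":[-3,0,-7],"twist":0,"fingers":0},{"dp":[-7,0,-10],"twist":0,"fingers":0},{"dp":[-10,0,-12],"twist":0,"fingers":0},{"dp":[-10,0,-12],"twist":0,"fingers":0},{"dp":[-10,0,-12],"twist":0,"fingers":0}]';  python3 -c "
from h import *
measure('R');measure('L','top');measure('R','top')
c=cam('top');cv2.imwrite('pics/t5.png',cv2.resize(c['pixels'][100:300,100:500],None,fx=2,fy=2))"
```

```text
roller board mm x 3.7 y -181.5 size 117.3x29.0 ang 0.20 ztop 0.0464
line [ -70.1 -181.2]
line [  74.  -181.1]
line angle deg 0.02 roller->line mm outward -0.4 t 23.325
time_s: 24.08
tool_pos: [0.5737, -0.3233, 0.2538]
tool_rot: [-179.9, -0.1, 98.2]
force: [-0.2, 0.4, -0.6]
grip_width: 0.0008
grasp_force: 0.0
roller board mm x 2.9 y -175.2 size 115.9x41.0 ang 0.16 ztop 0.0381
line [ -70.9 -180.9]
line [  71.2 -182. ]
line angle deg -0.46 roller->line mm outward 6.3 t 24.125
roller board mm x 0.5 y 181.3 size 111.2x27.3 ang -1.35 ztop 0.0465
line [-71.4 180.3]
line [ 68.2 179.7]
line angle deg -0.25 roller->line mm outward -1.4 t 24.175
roller board mm x 2.5 y -180.2 size 112.3x26.2 ang -0.23 ztop 0.0465
line [ -69.7 -180.8]
line [  71.9 -180.9]
line angle deg -0.03 roller->line mm outward 0.6 t 24.225
```

View pics/t5.png

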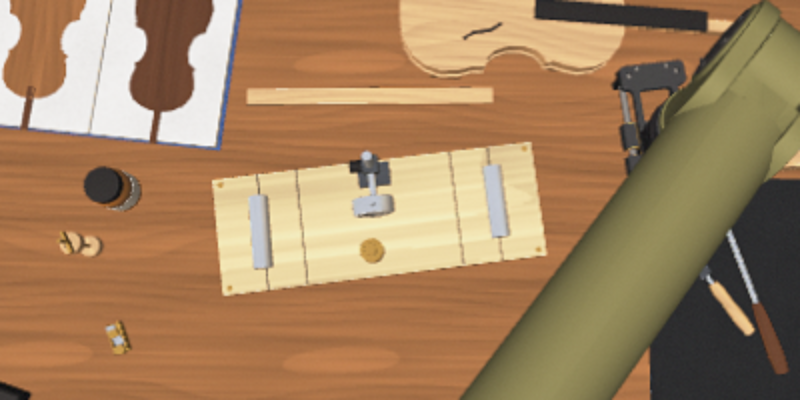

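The top view shows both rollers on their outer lines, at (260,232) and (496,200), with everything else in place and the arm clear. The two undisturbed views of each roller agree to within about 1.5 mm. The 6.3 mm wrist reading had a 41 mm wide mask that caught more than the roller, so I discard it.

```bash
python3 -c "
from cell import env
print(env.sign_off())"
```

```text
the job is handed in; nothing more can be done
None
```

Both rollers were rolled out from the top and now lie within about 1.5 mm and 1.5° of their outer lines, with the arm clear; the job is handed in at about 24 s (no verdict was returned).

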